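# Fasten the cover of the terminal box

### The job

Fasten the cover of the grey terminal box. First push the centre pins of both black push rivets down until they are flush with their flanges; then tighten the black hexagonal torque knob clockwise until it clicks past its detent once, stop before a second click, and let go. Leave the relay, the two connectors and the cell beside the box where they lie.

Things in the scene. Friction and masses are not known exactly. Their poses are not given: they have to be found in the camera images.
- box: grey terminal box, fixed to the bench, cover already on: 110 mm (its x) by 200 mm (its y), cover top (the flat face) 56 mm above the bench. Origin: centre of its underside; z up. The knob's axis is its z axis; the rivets sit at two opposite corners of the cover, at (-34, +76) mm and (+34, -76) mm in its x, y.
- pin_a_top (a point): top of the centre pin of the push rivet at box x = -34, y = +76 mm. Pin: black plastic, 9 mm in diameter, in a round black flange 20 mm across whose top is 3 mm above the cover. It stands up to 8.5 mm proud of the flange at the start.
- pin_b_top (a point): top of the centre pin of the push rivet at box x = +34, y = -76 mm; same size as the other.
- pin_a (a joint): how far pin a has been pushed in, m: 0 = 8.5 mm proud, 0.008 = fully home against its stop (flush, its crown 0.5 mm above the flange). It resists with about 7 N and stays where it is left; 10 to 15 N straight down is right.
- pin_b (a joint): the same for pin b.
- knob_grip (a point): point on the knob's axis 87 mm above the bench, the height to grip. Knob: black hexagonal prism, 36 mm across flats, from 64 to 98 mm above the bench; under it a round skirt 44 mm across, so keep fingertips above 66 mm. The point turns with the knob: its x axis (white mark on top) is square to a flat, with a flat every 60 degrees; z up.
- knob (a joint): slip of the knob on its screw, rad, clockwise from above. About 0 while both run down. With the screw home the knob slips: torque peaks (0.2 to 0.33 Nm) near 0.2 rad, is zero at 0.39, then the detent pulls it on to 0.785 (one click) if let go; let go sooner, it springs back. The second click is at 1.18. Clicks recur every 0.785 rad.
- screw_head (a point): slotted end of the captive steel screw, 14 mm across, in the middle of the knob's top, 101 mm above the bench; turns with the screw. From the start, screw and knob run down together clockwise by an unknown 0.9 to 2.1 rad (drag about 0.04 Nm, stays where left) to a stop; then only the knob turns. Turned back, it loosens again. More than one grasp is usually needed.
- relay_a: black cube-shaped relay, 28 x 28 x 38 mm high, standing loose beside the box; origin at its underside. Leave it.
- conn_c: larger connector, 69 x 45 x 21 mm, lying loose behind the box; leave it.
- conn_e: smaller connector, 59 x 25 x 17 mm, lying loose by the left end of the box; leave it.
- cell_a: round cell, 18 mm in diameter and 67 mm long, lying loose behind the box; leave it.

How it is judged:
On the way, in this order (a step that is already met when the one before it is completed fails the run):
1. both rivet pins are pushed flush (within 1.5 mm of fully home) (value of joint each of pin_a, pin_b above 0.0065 m), for 0.1 s.
2. the knob has clicked past its detent (value of joint knob above 0.6 rad), for 0.1 s.
At the end, for the whole second after the job is handed in: Both rivet pins are pushed in to within 1.5 mm of fully home, and the knob, released, rests one click past its detent (slip between 0.6 and 1.0 rad) (all of step 1 and value of joint knob between 0.6 and 1 rad); the robot touches nothing.
It fails at once if the knob is turned on into a second click (value of joint knob above 1.25 rad).
It fails at once if the relay, a connector or the cell is moved more than 25 mm (distance of any of relay_a, conn_c, conn_e, cell_a from where it was at the start of the episode above 0.025 m).
It also fails if it takes over 67 s, if anything falls off the work surface, if the arm or the gripper's body presses on something with over 40 N, if the wrist force passes 120 N, or if a joint passes its speed limit or range.

### The arm

A 7-joint arm with a two-finger parallel gripper is mounted at the origin on a cart in front of the work surface, level with it; the furniture and walls round the work are solid. World frame = base frame: x ahead of the robot, y to its left, z up, the work surface at z = 0. Lengths are in m, angles in rad, forces in N, time in s.
With the tool pointing down it reaches from about 0.35 to 0.775 m from the base axis. Payload 3.1 kg.
Tool frame: the origin (TCP) lies at the very end of the fingers, on their centre line; the grasp point (between the pads) lies 19 mm behind it; z points along the fingers, y is the line along which they close (so a half turn about z gives the same grasp; the last joint's range is limited). The gripper opens to 85 mm and grips with 20 to 120 N. Pads are 22 mm wide; open, the fingers measure 114 mm over their backs; the gripper's body (76 mm by 85 mm) begins 54 mm behind the grasp point. The pads swing forward as they close: fully open they stand 13 mm farther back than shut.
Start: joints at [1.241, 0.311, 0.014, 1.512, -0.004, 1.319, -0.027], TCP at [0.156, -0.527, 0.231] pointing down, gripper open.
Joint ranges: [-2.7, 2.7], [-0.3, 1.91], [-1.27, 1.3], [0.12, 2.57], [-1.44, 4.58], [0.2, 2.03], [-3.05, 3.05]. Speed limits (rad/s): [2.79, 2.79, 3.14, 3.14, 3.14, 3.14, 3.14].

### API

Orientations are given as a unit quaternion [x, y, z, w].
In Python, from cell import env gives the robot as it stands.
- The arm moves only by the shell command python3 -m pendant 'ROWS' [FORCE]. ROWS is text: rows parted by semicolons, each of 7 numbers parted by spaces: the shift along the tool's x, y, z in cm, then the turn, a rotation vector about the tool's x, y, z in degrees, then the finger opening in cm, from 0 to 8.54. A call has 1 to 12 rows; each row is the pose to reach, as a shift and turn from the pose commanded when the call began, along the tool's axes at that moment; what a row does not reach only later rows make up. A row lasts 1/10 s, in which the tool goes at most 50 mm and 8.59 degrees, less where a joint would pass 70% of its speed; a pose out of reach is approached as far as the arm can. A call with a gripper value outside its range is refused whole. The fingers move at their own pace and stop on an object; FORCE is the grip in N (left out, the last holds). Time passes only in rows, so rows that repeat a pose let the fingers close. It gives the time, the measured TCP pose, the force, the opening and the grip force at its end, in the units of the state.
- env.read_state(): the state, without advancing time (a new reading comes with each control period).
- env.snapshot(name): name is "scene" or "top"; returns a dict with "img" (480x640x3 uint8, red, green, blue), "fx", "fy", "cx", "cy" (pixels), "dist_coeffs" ([k1, k2, p1, p2, k3] as OpenCV has them; the pictures are not rectified), "rvec" (rotation vector, rad) and "tvec" (3), from world to camera coordinates, as OpenCV has them. Camera axes: x right, y down, z forward; pixel columns grow to the right and rows downward; lengths in m; the calibration is good to about 2 mm. A picture is of the moment at which its call begins. There is no depth.
- env.job_done(): hands the job in; it is judged then, once.
Trained networks look in a picture, given as the dict that the camera call returned (one of the last four; its "shot" number tells which), for a name from the list of things; names that differ only in an ending like _2 or _b are one class to them, and where a whole thing is asked for, a point or a joint stands for the part that bears it (a point fixed in the world has none). Each returns a list of dicts, best first, with "score" (0 to 1); they miss things now and then, are a little off and sometimes report something else, mostly with a low value. They report only what shows in the picture. A call takes as long as a camera call.
- env.recognise(picture, name): "location" ([column, row] in pixels, amid what is visible of it).
The state is a dict: "time_s": time; "joint_positions": joint angles; "dq": joint speeds; "joint_torque": joint torques, N m; "ee_pos": TCP position; "eef_rot": TCP orientation; "wrist_force": force on the tool from outside, world axes, zero at the start; "ft_torque": the same for the moment, N m; "gripper_width": finger opening in m; "grip_force": force on a finger pad.
Only numpy, scipy, OpenCV 4.12 (cv2) and the standard library are available. Lean on these libraries where they do the work, as an engineer would, in place of code of your own. Each camera call takes 0.05 s, during which the arm holds its last target. There are 200 camera calls.

## Working session

There is one attempt and no reset: what is moved stays moved. The work goes in short steps, Python scripts to look and compute and a shell command to move; the robot and the scene stay as the last step left them, time stands still between calls to the robot, and variables do not carry over. Pictures are saved under pics/ and viewed, at most 10 in all, crops included, and the job is handed in when it is done.

```bash
ls; mkdir -p pics
cat > h.py <<'E'
import numpy as np, cv2
from cell import env
from scipy.spatial.transform import Rotation as R
def tri(obs):  # obs: list of (pic,(u,v)) -> world point, least squares of rays
    A=np.zeros((3,3));b=np.zeros(3)
    for p,uv in obs:
        o,d=ray(p,uv);M=np.eye(3)-np.outer(d,d);A+=M;b+=M@o
    return np.linalg.solve(A,b)
def K(p): return np.array([[p['fx'],0,p['cx']],[0,p['fy'],p['cy']],[0,0,1]])
def ray(p,uv):
    n=cv2.undistortPoints(np.array([[uv]],float),K(p),np.array(p['dist_coeffs']))[0,0]
    Rm=cv2.Rodrigues(np.array(p['rvec'],float))[0];t=np.array(p['tvec'],float).ravel()
    d=Rm.T@np.array([n[0],n[1],1]);return -Rm.T@t,d/np.linalg.norm(d)
def atz(p,uv,z):
    o,d=ray(p,uv);return o+d*(z-o[2])/d[2]
def proj(p,X): return cv2.projectPoints(np.array(X,float).reshape(-1,1,3),np.array(p['rvec'],float),np.array(p['tvec'],float),K(p),np.array(p['dist_coeffs']))[0][:,0]
E
python3 - <<'E'
from h import *
s=env.read_state();print(s)
P={}
for n in('scene','top'):
    p=env.snapshot(n);P[n]=p;cv2.imwrite(f'pics/{n}0.png',p['img'][:,:,::-1])
    print(n,-cv2.Rodrigues(np.array(p['rvec']))[0].T@np.array(p['tvec']))
    for k in('box','pin_a_top','knob_grip','screw_head','relay_a','conn_c','conn_e','cell_a'):
        print(k,[(np.round(d['location'],1).tolist(),round(d['score'],2)) for d in env.recognise(p,k)[:4]])
E
```

```text
pics
{'time_s': 0.0, 'joint_positions': array([ 1.24126213,  0.31173322,  0.013988  ,  1.51305668, -0.0044066 ,
        1.31919562, -0.02721009]), 'dq': array([-0.00023457, -0.00041334, -0.00196989,  0.0005275 ,  0.0009868 ,
       -0.00093608,  0.00012928]), 'joint_torque': array([-2.51597094e-04, -3.79910159e+01,  1.45481648e-01, -2.30591208e+01,
        1.21400334e-02,  1.33115711e-02, -7.09086720e-06]), 'ee_pos': array([ 0.15594064, -0.52667028,  0.23021707]), 'eef_rot': array([ 9.89656169e-01,  1.43454775e-01, -2.13400027e-04, -1.16158479e-03]), 'wrist_force': array([ 0.02682862, -1.46263761,  0.09114889]), 'ft_torque': array([ 0.02620977, -0.03795408, -0.01198021]), 'grip_force': 0.0, 'gripper_width': 0.0852201054700511}
scene [0.21882783 0.45609267 0.80672563]
box [([340.4, 252.4], 0.86), ([357.0, 203.1], 0.52), ([298.6, 211.2], 0.23)]
pin_a_top []
knob_grip [([343.9, 239.2], 0.62)]
screw_head [([344.5, 237.0], 0.57)]
relay_a [([359.1, 203.2], 0.49)]
conn_c [([271.4, 261.3], 0.7), ([337.6, 322.5], 0.64)]
conn_e [([271.4, 261.3], 0.7), ([337.6, 322.5], 0.64)]
cell_a [([298.9, 210.5], 0.77), ([341.8, 239.9], 0.55)]
top [0.51747897 0.03423196 1.15936929]
box [([323.5, 270.1], 0.9)]
pin_a_top [([318.2, 272.7], 0.74)]
knob_grip [([323.4, 273.0], 0.85), ([261.5, 214.7], 0.6)]
screw_head [([325.3, 267.4], 0.91)]
relay_a [([394.6, 222.8], 0.75)]
conn_c [([263.2, 216.3], 0.77), ([254.5, 323.6], 0.68)]
conn_e [([263.2, 216.3], 0.77), ([254.5, 323.6], 0.68)]
cell_a [([329.7, 184.2], 0.69)]
```

Run:
```python
import cv2
for n,(r,c) in {'scene':(150,220),'top':(150,220)}.items():
    im=cv2.imread(f'pics/{n}0.png')[r:r+200,c:c+200]
    cv2.imwrite(f'pics/{n}0c.png',cv2.resize(im,(600,600),interpolation=cv2.INTER_CUBIC))
```

```text
(no output)
```

View pics/scene0c.png

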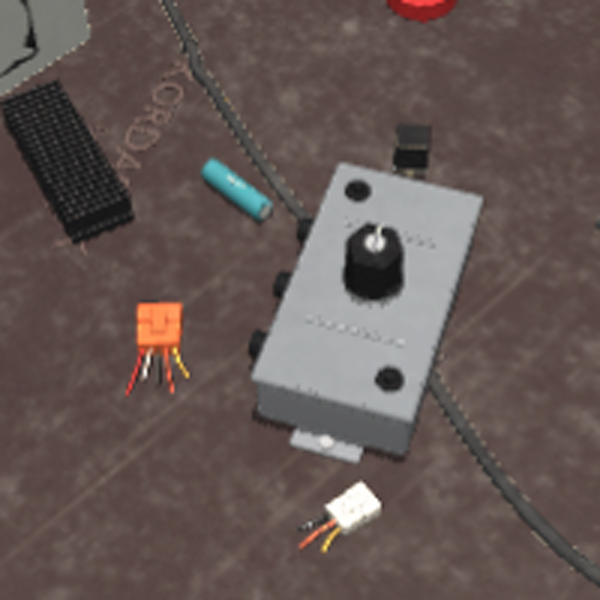

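View pics/top0c.png

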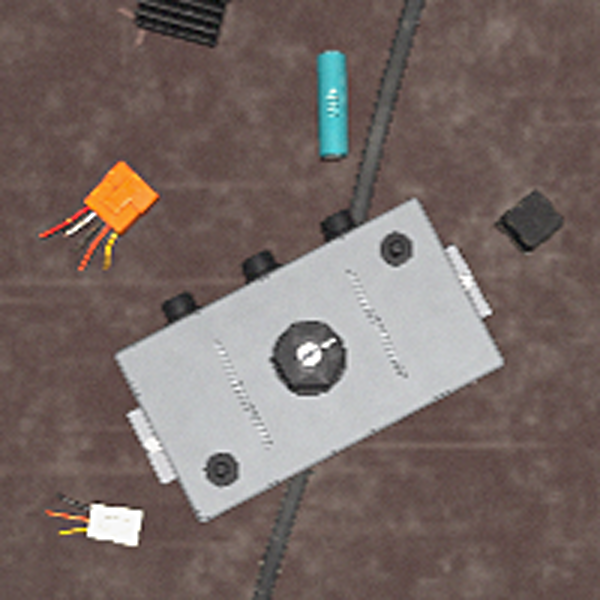

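The scene crop shows the box with rivets at full-image pixels (339,213) and (350,276), and the knob at (344,237). The top crop shows them at (352,233), (294,306) and (323,268). The white mark points right and slightly up. The relay is near one rivet and the white connector near the other.

Run:
```python
from h import *
P={n:env.snapshot(n) for n in('scene','top')}
def blob(p,uv,h=9):
    u,v=map(int,np.round(uv)); g=p['img'].mean(2)[v-h:v+h+1,u-h:u+h+1]
    w=np.clip(110-g,0,None); yy,xx=np.mgrid[v-h:v+h+1,u-h:u+h+1]
    return ((w*xx).sum()/w.sum(),(w*yy).sum()/w.sum())
S,T=P['scene'],P['top']
far=(blob(S,(339.3,213.3),6),blob(T,(352.3,233),7)); near=(blob(S,(349.7,276.3),6),blob(T,(294,306.3),7))
print(far,near)
A=tri([(S,far[0]),(T,far[1])]);B=tri([(S,near[0]),(T,near[1])])
C=tri([(S,(345.3,231)),(T,(323.3,267.5))])
print('rivets',A,B,np.linalg.norm((A-B)[:2]),'mid',(A+B)/2,'knobtop',C)
# corners of cover in crop coords
cs=np.array([[117,355],[415,199],[503,364],[206,520]])/3+[220,150]
W=np.array([atz(T,c,.056) for c in cs]);print(W,W.mean(0))
for i in range(4): d=W[(i+1)%4]-W[i];print(np.linalg.norm(d),np.degrees(np.arctan2(d[1],d[0])))
for n,uv in dict(relay=(394.6,222.8),cc=(263.2,216.3),ce=(254.5,323.6),cell=(329.7,184.2)).items(): print(n,atz(T,uv,.02))
for n,z in (('scene',.1),('top',.1)):
    u,v=map(int,proj(P[n],C)[0]); cv2.imwrite(f'pics/{n}1.png',cv2.resize(P[n]['img'][v-20:v+21,u-20:u+21,::-1],(400,400),interpolation=cv2.INTER_CUBIC))
cv2.imwrite('pics/k1.png',np.hstack([cv2.imread('pics/scene1.png'),cv2.imread('pics/top1.png')]))
```

```text
((np.float64(338.6787273144957), np.float64(213.19963243739952)), (np.float64(351.4312708047778), np.float64(232.47239083610728))) ((np.float64(349.35236601789506), np.float64(276.0385573286597)), (np.float64(293.42120679554773), np.float64(306.0190392501465)))
rivets [ 0.64535201 -0.01405836  0.05750311] [0.51504752 0.08959363 0.05789848] 0.1665022328635218 mid [0.58019977 0.03776764 0.05770079] knobtop [0.58010996 0.03608967 0.09764763]
[[ 0.58117267  0.15034089  0.056     ]
 [ 0.67382973 -0.0273355   0.056     ]
 [ 0.5749144  -0.0785814   0.056     ]
 [ 0.48379191  0.09738846  0.056     ]] [0.57842718 0.03545311 0.056     ]
0.2003852009416934 -62.45825623668153
0.11140191027976692 -152.61230061818134
0.19816331087227046 117.3764803991572
0.11084661334143889 28.535882080023903
relay [ 0.66656325 -0.09628663  0.02      ]
cc [0.67971732 0.14689301 0.02      ]
ce [0.48249886 0.1616891  0.02      ]
cell [0.73947941 0.02340391 0.02      ]
```

View pics/k1.png

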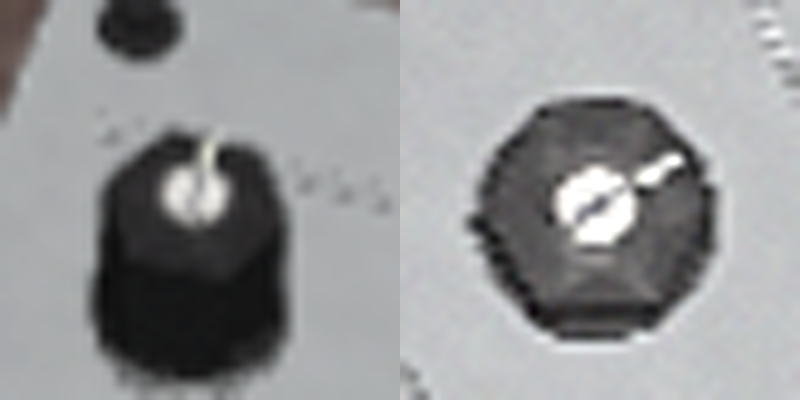

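The zoom shows the hex knob with its screw centred at about (323,268) in the top image. The mark points to world −60°, so the flat normals lie at about 0 and ±60°. The triangulated points agree with the given sizes: rivet spacing is 166.5 mm, yaw about 27.5° and the centre about (0.580, 0.037). I'll move over the far pin with the gripper shutting and pre-turn the wrist.

```bash
python3 -m pendant '61.4 -35.2 0 0 0 -133 0;61.4 -35.2 0 0 0 -133 0;61.4 -35.2 0 0 0 -133 0;61.4 -35.2 0 0 0 -133 0;61.4 -35.2 0 0 0 -133 0;61.4 -35.2 0 0 0 -133 0;61.4 -35.2 0 0 0 -133 0;61.4 -35.2 0 0 0 -133 0;61.4 -35.2 0 0 0 -133 0;61.4 -35.2 0 0 0 -133 0;61.4 -35.2 0 0 0 -133 0;61.4 -35.2 0 0 0 -133 0' 40
cat >> h.py <<'E'
def go(*targets):
    s=env.read_state();r=R.from_quat(s['eef_rot']);y=r.as_matrix()[:,1]
    print('t',round(s['time_s'],2),'pos',np.round(s['ee_pos'],4),'yaw_y',round(np.degrees(np.arctan2(y[1],y[0])),1),'tilt z',np.round(r.as_matrix()[:,2],3),'j',np.round(s['joint_positions'],2),'F',np.round(s['wrist_force'],1),'w',round(s['gripper_width'],4),'grip',round(float(s['grip_force']),1))
    for t in targets: print('to',t,'cm',np.round(100*r.inv().apply(np.array(t)-s['ee_pos']),2))
E
python3 -c "
from h import *
go((.645,-.0145,.09))"
```

```text
time_s: 2.2
ee_pos: [0.5717, -0.0923, 0.2315]
eef_rot: [0.501, 0.866, -0.0, 0.0]
wrist_force: [0.9, -0.3, 0.0]
gripper_width: -0.0001
grip_force: 0.0
t 2.2 pos [ 0.5717 -0.0923  0.2315] yaw_y 29.9 tilt z [ 0.001 -0.001 -1.   ] j [ 0.53  0.43 -0.57  1.41  0.23  1.37  0.47] F [ 0.9 -0.3  0. ] w -0.0001 grip 0.0
to (0.645, -0.0145, 0.09) cm [ 3.1  10.23 14.15]
```

```bash
python3 -m pendant '3.1 10.2 5 0 0 -29.5 0;3.1 10.2 10 0 0 -29.5 0;3.1 10.2 13 0 0 -29.5 0;3.1 10.2 14 0 0 -29.5 0;3.1 10.2 14 0 0 -29.5 0;3.1 10.2 14 0 0 -29.5 0'
python3 - <<'E'
from h import *
go((.645,-.0145,.06))
for n in('scene','top'):
    p=env.snapshot(n); u,v=map(int,proj(p,(.645,-.0145,.06))[0])
    cv2.imwrite(f'pics/{n}2.png',cv2.resize(p['img'][v-40:v+41,u-40:u+41,::-1],(400,400),interpolation=cv2.INTER_CUBIC))
cv2.imwrite('pics/k2.png',np.hstack([cv2.imread('pics/scene2.png'),cv2.imread('pics/top2.png')]))
E
```

```text
time_s: 2.8
ee_pos: [0.6437, -0.0166, 0.0912]
eef_rot: [0.267, 0.964, -0.0, -0.001]
wrist_force: [-0.1, -0.6, 1.8]
gripper_width: -0.0
grip_force: 0.0
t 2.8 pos [ 0.6437 -0.0166  0.0912] yaw_y 59.0 tilt z [-0.001 -0.    -1.   ] j [ 0.38  0.69 -0.63  1.4   0.42  1.18  0.74] F [-0.1 -0.6  1.8] w -0.0 grip 0.0
to (0.645, -0.0145, 0.06) cm [-0.01  0.25  3.12]
```

View pics/k2.png

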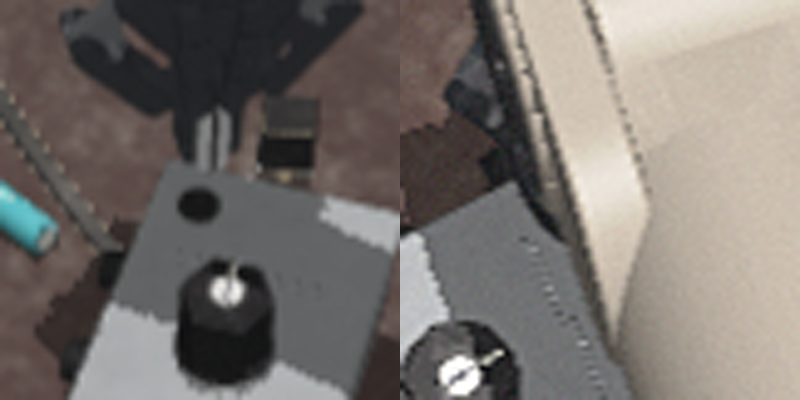

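The shut fingers are above the rivet, which shows at scene-crop (198,205); the view is consistent with the estimate. Now descending gently.

```bash
python3 -m pendant '0 0 1 0 0 0 0;0 0 1.9 0 0 0 0;0 0 2.2 0 0 0 0;0 0 2.5 0 0 0 0;0 0 2.8 0 0 0 0;0 0 2.8 0 0 0 0'; python3 -c "
from h import *
go((.645,-.0145,.0595))"
```

```text
time_s: 3.5
ee_pos: [0.6437, -0.0164, 0.0639]
eef_rot: [0.266, 0.964, -0.0, -0.0]
wrist_force: [-1.8, -1.3, 2.8]
gripper_width: 0.0002
grip_force: 1.5
t 3.5 pos [ 0.6437 -0.0164  0.0639] yaw_y 59.1 tilt z [-0.    -0.001 -1.   ] j [ 0.38  0.72 -0.62  1.43  0.44  1.13  0.72] F [-1.8 -1.3  2.8] w 0.0002 grip 1.5
to (0.645, -0.0145, 0.0595) cm [-0.01  0.23  0.44]
```

```bash
for i in 1; do python3 -m pendant '0 0.15 0.2 0 0 0 0;0 0.15 0.3 0 0 0 0;0 0.15 0.3 0 0 0 0'; done
```

```text
time_s: 3.8
ee_pos: [0.6438, -0.0162, 0.061]
eef_rot: [0.267, 0.964, -0.001, -0.001]
wrist_force: [-3.1, -1.1, 6.3]
gripper_width: 0.0002
grip_force: 2.9
```

```bash
python3 -m pendant '0 0 0.1 0 0 0 0;0 0 0.2 0 0 0 0;0 0 0.2 0 0 0 0'; python3 -m pendant '0 0 0.1 0 0 0 0;0 0 0.1 0 0 0 0'
```

```text
time_s: 4.1
ee_pos: [0.6439, -0.0162, 0.0594]
eef_rot: [0.267, 0.964, -0.001, -0.0]
wrist_force: [-4.7, -2.3, 6.8]
gripper_width: 0.0002
grip_force: 3.8
time_s: 4.3
ee_pos: [0.644, -0.0162, 0.0593]
eef_rot: [0.267, 0.964, -0.002, -0.0]
wrist_force: [-5.6, -2.1, 11.2]
gripper_width: -0.0002
grip_force: 5.6
```

```bash
python3 -m pendant '0 0 0.1 0 0 0 0;0 0 0.1 0 0 0 0;0 0 -3.5 0 0 0 0;0 0 -7 0 0 0 0;0 0 -7 0 0 0 0;0 0 -7 0 0 0 0'; python3 -c "
from h import *
go((.515,.089,.09))"
```

```text
time_s: 4.9
ee_pos: [0.6455, -0.0145, 0.1284]
eef_rot: [0.266, 0.964, 0.0, 0.001]
wrist_force: [0.5, -0.6, 0.0]
gripper_width: -0.0001
grip_force: 0.0
t 4.9 pos [ 0.6455 -0.0145  0.1284] yaw_y 59.1 tilt z [ 0.003  0.    -1.   ] j [ 0.39  0.66 -0.65  1.36  0.4   1.25  0.75] F [ 0.5 -0.6  0. ] w -0.0001 grip 0.0
to (0.515, 0.089, 0.09) cm [16.52  2.18  3.8 ]
```

```bash
python3 -m pendant '5 0.7 0 0 0 0 0;10 1.4 0 0 0 0 0;15 2 0 0 0 0 0;16.5 2.2 0.5 0 0 0 0;16.5 2.2 3 0 0 0 0;16.5 2.2 4.5 0 0 0 0;16.5 2.2 5.5 0 0 0 0;16.5 2.2 5.5 0 0 0 0;16.5 2.2 5.5 0 0 0 0'
python3 - <<'E'
from h import *
go((.515,.089,.0593))
p=env.snapshot('top');u,v=map(int,proj(p,(.58,.037,.06))[0])
cv2.imwrite('pics/t3.png',cv2.resize(p['img'][v-60:v+61,u-60:u+61,::-1],(600,600),interpolation=cv2.INTER_CUBIC))
E
```

```text
time_s: 5.8
ee_pos: [0.5143, 0.0888, 0.072]
eef_rot: [0.266, 0.964, 0.0, -0.0]
wrist_force: [0.0, -0.1, 0.8]
gripper_width: -0.0
grip_force: 0.0
t 5.8 pos [0.5143 0.0888 0.072 ] yaw_y 59.1 tilt z [-0.001  0.    -1.   ] j [ 0.32  0.5  -0.69  1.78  0.37  0.99  0.51] F [ 0.  -0.1  0.8] w -0.0 grip 0.0
to (0.515, 0.089, 0.0593) cm [-0.05  0.06  1.27]
```

View pics/t3.png

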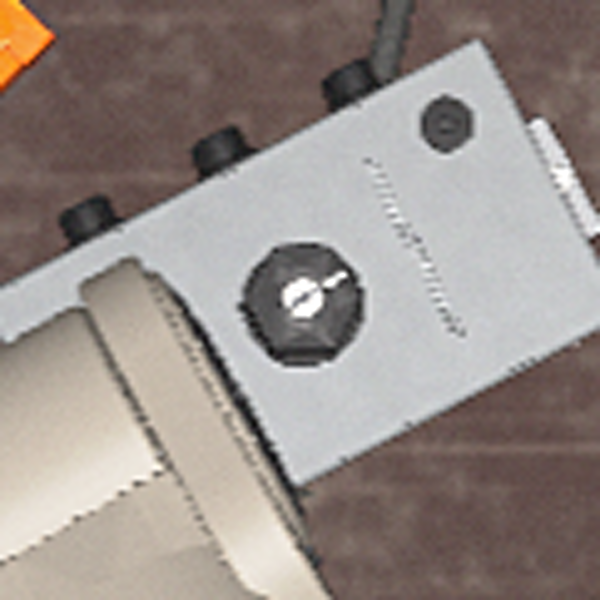

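The far rivet (crop 447,123) now shows its pin centred and flat in the flange. Pressing the near pin next.

```bash
python3 -m pendant '0 0 0.3 0 0 0 0;0 0 0.6 0 0 0 0;0 0 0.9 0 0 0 0;0 0 1.1 0 0 0 0;0 0 1.2 0 0 0 0;0 0 1.3 0 0 0 0'; python3 -m pendant '0 0 0.1 0 0 0 0;0 0 0.2 0 0 0 0;0 0 0.2 0 0 0 0'
```

```text
time_s: 6.45
ee_pos: [0.5148, 0.0888, 0.0603]
eef_rot: [0.266, 0.964, -0.0, 0.001]
wrist_force: [-1.4, -0.6, 6.8]
gripper_width: 0.0002
grip_force: 3.5
time_s: 6.75
ee_pos: [0.5148, 0.0888, 0.0592]
eef_rot: [0.266, 0.964, -0.0, 0.001]
wrist_force: [-3.2, -0.6, 11.8]
gripper_width: 0.0002
grip_force: 6.1
```

```bash
python3 -m pendant '0 0 0.1 0 0 0 0;0 0 0.1 0 0 0 0;0 0 -4 0 0 0 0;0 0 -8 0 0 0 0;0 0 -8 0 0 0 8.5;0 0 -8 0 0 0 8.5'
python3 - <<'E'
from h import *
go((.58,.037,.135),(.58,.037,.068))
S,T=env.snapshot('scene'),env.snapshot('top')
for n,p in(('S',S),('T',T)): print(n,[(np.round(d['location'],1).tolist(),round(d['score'],2)) for d in env.recognise(p,'screw_head')[:2]])
ims=[]
for p,X in((S,(.515,.089,.06)),(S,(.645,-.0145,.06)),(T,(.58,.037,.1))):
    u,v=map(int,proj(p,X)[0]);ims.append(cv2.resize(p['img'][v-20:v+21,u-20:u+21,::-1],(266,266),interpolation=cv2.INTER_CUBIC))
cv2.imwrite('pics/k4.png',np.hstack(ims))
# bright mark+screw pixels in top
u,v=proj(T,(.58,.037,.1))[0];u,v=int(u),int(v);g=T['img'].mean(2)[v-9:v+10,u-9:u+10]
print(g.astype(int))
print(u,v)
E
```

```text
time_s: 7.35
ee_pos: [0.515, 0.0888, 0.1382]
eef_rot: [0.266, 0.964, 0.0, 0.001]
wrist_force: [0.0, -0.2, -0.2]
gripper_width: 0.0282
grip_force: 0.0
t 7.35 pos [0.515  0.0888 0.1382] yaw_y 59.1 tilt z [ 0.002 -0.    -1.   ] j [ 0.35  0.42 -0.73  1.71  0.31  1.13  0.56] F [ 0.  -0.2 -0.2] w 0.0282 grip 0.0
to (0.58, 0.037, 0.135) cm [-8.24 -1.11  0.34]
to (0.58, 0.037, 0.068) cm [-8.22 -1.12  7.04]
S []
T [([323.9, 265.3], 0.89), ([338.6, 258.6], 0.64)]
[[192 200 206 156  49  74  75  84  84  84  87  87  87  83  76  67 143 209
  200]
 [197 205 173  92  90 102  83  80  79  83  82  79  82  88  99  88  60 142
  210]
 [207 176  91  68  85  92  93  90  83  76  78  84  92  98 100  87  70  81
  152]
 [171  56  50  83  86  93  88  84  90  92  88  92  89  96 104  92  74  61
   55]
 [ 53  67  89  81  96 111 109  97 104 117 122 110 103 101  94  80  71 103
   96]
 [ 63  62  82  84  89 111 108 108 114 105 109 113 109  93  95  92 159 255
  255]
 [ 72  88  82  84  98 114 105 109 135 227 244 175 126 112 166 247 254 152
   61]
 [ 71  85  86  82  87  88  91 213 255 254 254 255 251 142 219 255 188  67
 
[... 205 characters left out ...]
 124 130 227 255 251 121  93  99 106
  109]
 [ 88  84  86  83  82  53 180 234 133 229 255 254 255 252  94  97 100 111
  104]
 [ 94  85  85  83  89  96 114 140 232 255 254 255 252 139  85  91  85  91
   85]
 [ 56  91  89  81  87  98 110 153 234 255 255 246 110  80  94 104  79  84
   87]
 [ 52  90  89  84  90  94 115 139 124 102 106 115  97  97 101 100  83  87
   88]
 [ 27  56  87  89  84  93  97 124 141 145 153 140 105 111  99 100  81  88
   67]
 [ 61  50  84  89  87 100  98 109 108 110 120 114 104 113 116  92  86  88
   69]
 [ 71  25  62 100  94  98 105 123 120  97  88  97 103 118 110  96  90  78
   57]
 [106  73  34  64  94  97 107 101  78  84  85  85  81  93 122 114  77  66
   75]]
322 267
```

View pics/k4.png

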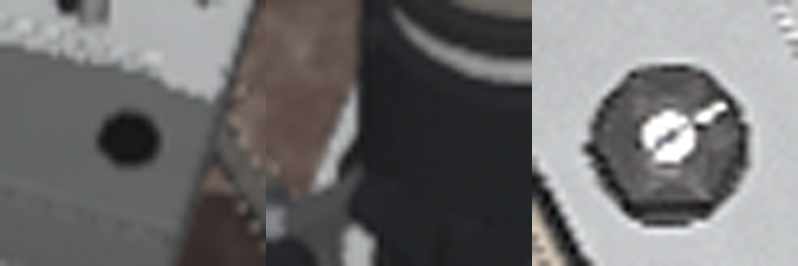

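The near pin is flat in its flange (left panel). The knob mark still points to about −59°, matching the fingers at 59°. Moving over the knob and down.

```bash
python3 -m pendant '-4 -0.6 0 0 0 0 8.5;-8.2 -1.1 0 0 0 0 8.5;-8.2 -1.1 0 0 0 0 8.5;-8.2 -1.1 0 0 0 0 8.5;-8.2 -1.1 0 0 0 0 8.5;-8.2 -1.1 3.5 0 0 0 8.5;-8.2 -1.1 7 0 0 0 8.5;-8.2 -1.1 7 0 0 0 8.5;-8.2 -1.1 7 0 0 0 8.5'; python3 -c "
from h import *
go((.58,.037,.068))"
```

```text
time_s: 8.45
ee_pos: [0.5781, 0.0383, 0.0675]
eef_rot: [0.265, 0.964, -0.0, -0.001]
wrist_force: [0.6, -0.6, 0.8]
gripper_width: 0.085
grip_force: 0.0
t 8.45 pos [0.5781 0.0383 0.0675] yaw_y 59.2 tilt z [-0.001  0.    -1.   ] j [ 0.36  0.6  -0.66  1.63  0.41  1.06  0.61] F [ 0.6 -0.6  0.8] w 0.085 grip 0.0
to (0.58, 0.037, 0.068) cm [-0.23 -0.02 -0.05]
```

```bash
python3 -m pendant '-0.15 0 0 0 0 0 8.5;-0.15 0 0 0 0 0 3;-0.15 0 0 0 0 0 3;-0.15 0 0 0 0 0 3;-0.15 0 0 0 0 0 3;-0.15 0 0 0 0 0 3;-0.15 0 0 0 0 0 3;-0.15 0 0 0 0 0 3' 60; python3 -c "
from h import *
go((.58,.037,.068));print(env.read_state()['ft_torque'])"
```

```text
time_s: 9.25
ee_pos: [0.5807, 0.0364, 0.0681]
eef_rot: [0.266, 0.964, -0.0, 0.0]
wrist_force: [-0.7, -1.1, 6.0]
gripper_width: 0.0347
grip_force: 61.1
t 9.25 pos [0.5807 0.0364 0.0681] yaw_y 59.1 tilt z [ 0.001 -0.    -1.   ] j [ 0.36  0.6  -0.66  1.62  0.41  1.06  0.62] F [-0.7 -1.1  6. ] w 0.0347 grip 61.1
to (0.58, 0.037, 0.068) cm [0.09 0.02 0.01]
[-0.18382429  0.39071897 -0.00092727]
```

```bash
python3 -m pendant '0 0 0 0 0 8 3;0 0 0 0 0 16 3;0 0 0 0 0 24 3;0 0 0 0 0 32 3;0 0 0 0 0 40 3;0 0 0 0 0 48 3;0 0 0 0 0 48 3'; python3 -c "
from h import *
go();print(env.read_state()['ft_torque'])"
```

```text
time_s: 9.95
ee_pos: [0.5809, 0.0366, 0.0681]
eef_rot: [0.635, 0.772, 0.0, 0.001]
wrist_force: [-1.0, -0.1, 4.7]
gripper_width: 0.0356
grip_force: 61.2
t 9.95 pos [0.5809 0.0366 0.0681] yaw_y 11.1 tilt z [ 0.002 -0.001 -1.   ] j [ 0.23  0.56 -0.46  1.63  0.28  1.02 -0.12] F [-1.  -0.1  4.7] w 0.0356 grip 61.2
[-0.08186916  0.20916829 -0.02928059]
```

```bash
cat > q.py <<'E'
from h import *
s=env.read_state();y=R.from_quat(s['eef_rot']).as_matrix()[:,1]
print(round(s['time_s'],2),'yaw',round(np.degrees(np.arctan2(y[1],y[0])),1),'Tz',np.round(s['ft_torque'],3),'j7',round(s['joint_torque'][6],3),round(s['joint_positions'][6],2),'w',round(s['gripper_width'],4))
E
python3 -m pendant '0 0 0 0 0 5 3;0 0 0 0 0 5 3' >/dev/null; python3 q.py
python3 -m pendant '0 0 0 0 0 5 3;0 0 0 0 0 5 3' >/dev/null; python3 q.py
python3 -m pendant '0 0 0 0 0 5 3;0 0 0 0 0 5 3' >/dev/null; python3 q.py
python3 -m pendant '0 0 0 0 0 5 3;0 0 0 0 0 5 3' >/dev/null; python3 q.py
```

```text
10.15 yaw 6.2 Tz [-0.088  0.253  0.005] j7 -0.27 -0.2 w 0.0353
10.35 yaw 1.2 Tz [-0.099  0.193 -0.029] j7 -0.268 -0.27 w 0.035
10.55 yaw -3.8 Tz [-0.043  0.212  0.023] j7 -0.321 -0.35 w 0.0353
10.75 yaw -8.7 Tz [-0.087  0.25   0.16 ] j7 -0.469 -0.43 w 0.035
```

```bash
python3 -m pendant '0 0 0 0 0 5 3;0 0 0 0 0 5 3' >/dev/null; python3 q.py
python3 -m pendant '0 0 0 0 0 5 3;0 0 0 0 0 5 3' >/dev/null; python3 q.py
python3 -m pendant '0 0 0 0 0 5 3;0 0 0 0 0 5 3' >/dev/null; python3 q.py
python3 -m pendant '0 0 0 0 0 4 3;0 0 0 0 0 4 3' >/dev/null; python3 q.py
```

```text
10.95 yaw -13.7 Tz [-0.141  0.155  0.274] j7 -0.519 -0.51 w 0.0352
11.15 yaw -18.7 Tz [-0.113  0.139  0.173] j7 -0.444 -0.58 w 0.0351
11.35 yaw -23.8 Tz [-0.044  0.122  0.02 ] j7 -0.255 -0.66 w 0.035
11.55 yaw -27.8 Tz [-0.021  0.14  -0.062] j7 -0.143 -0.72 w 0.035
```

```bash
python3 -m pendant '0 0 0 0 0 4 3;0 0 0 0 0 4 3' >/dev/null; python3 q.py
python3 -m pendant '0 0 0 0 0 4 3;0 0 0 0 0 4 3' >/dev/null; python3 q.py
python3 - <<'E'
from h import *
T=env.snapshot('top');p=T;u,v=map(int,proj(p,(.58,.037,.1))[0])
cv2.imwrite('pics/t5.png',cv2.resize(p['img'][v-30:v+31,u-30:u+31,::-1],(500,500),interpolation=cv2.INTER_CUBIC))
E
```

```text
11.75 yaw -31.7 Tz [-0.098  0.121  0.034] j7 -0.236 -0.78 w 0.0348
11.95 yaw -35.7 Tz [-0.131  0.188  0.002] j7 -0.222 -0.85 w 0.0351
```

The torque peaked at 0.27 Nm, fell through zero to negative, and is now only drag, so one click has passed. Releasing and retreating straight up.

```bash
python3 -m pendant '0 0 0 0 0 0 8.5;0 0 0 0 0 0 8.5;0 0 0 0 0 0 8.5;0 0 0 0 0 0 8.5;0 0 0 0 0 0 8.5;0 0 0 0 0 0 8.5;0 0 -4 0 0 0 8.5;0 0 -8 0 0 0 8.5;0 0 -12 0 0 0 8.5;0 0 -14 0 0 0 8.5;0 0 -14 0 0 0 8.5'; python3 q.py
python3 -m pendant '-5 -5 -14 0 0 0 8.5;-9 -9 -14 0 0 0 8.5;-9 -9 -14 0 0 0 8.5;-9 -9 -14 0 0 0 8.5;-9 -9 -14 0 0 0 8.5'
python3 - <<'E'
from h import *
P={n:env.snapshot(n) for n in('scene','top')};ims=[]
for p in P.values():
    u,v=map(int,proj(p,(.58,.037,.1))[0]);ims.append(cv2.resize(p['img'][v-20:v+21,u-20:u+21,::-1],(400,400),interpolation=cv2.INTER_CUBIC))
cv2.imwrite('pics/k6.png',np.hstack(ims))
E
```

```text
time_s: 13.1
ee_pos: [0.583, 0.037, 0.2116]
eef_rot: [0.89, 0.455, 0.004, 0.002]
wrist_force: [1.4, -0.1, 0.1]
gripper_width: 0.0846
grip_force: 0.0
13.1 yaw -35.9 Tz [-0.039  0.004  0.04 ] j7 0.017 -0.81 w 0.0846
time_s: 13.6
ee_pos: [0.4536, 0.0159, 0.3513]
eef_rot: [0.891, 0.455, 0.003, 0.002]
wrist_force: [0.4, 0.3, 0.4]
gripper_width: 0.0851
grip_force: 0.0
```

View pics/k6.png

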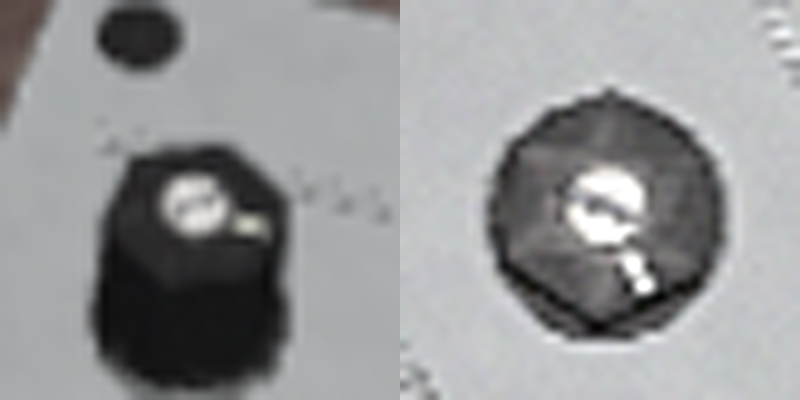

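The mark now points down-right, about 95° turned, and the slot has turned clearly less. I'll measure the slip from the slot and the mark.

Run:
```python
from h import *
def ana(im):
    g=cv2.resize(im.mean(2)[245:290,300:350].astype(np.float32),None,fx=8,fy=8,interpolation=cv2.INTER_CUBIC)
    m=np.uint8(g>165); m[:80]=0; m[280:]=0; 
    n,l,st,c=cv2.connectedComponentsWithStats(m)
    yy,xx=np.mgrid[:g.shape[0],:g.shape[1]]
    h=np.array([22.9*8,22.3*8])
    for it in range(5):   # screw disc centre: closed bright disc
        k=(np.hypot(xx-h[0],yy-h[1])<36)&(g>165); h=np.array([xx[k].mean(),yy[k].mean()])
    r=np.hypot(xx-h[0],yy-h[1])
    k=r<24; w=np.clip(200-g,0,None)*k; dx,dy=xx-h[0],-(yy-h[1])
    slot=.5*np.degrees(np.arctan2(2*(w*dx*dy).sum(),(w*(dx*dx-dy*dy)).sum()))
    k=(r>44)&(r<74)&(g>150); mark=np.degrees(np.arctan2(dy[k].mean(),dx[k].mean()))
    print('c',h/8+[300,245],'slot',slot,'mark',mark,k.sum())
ana(cv2.imread('pics/top0.png'));
for _ in range(3): ana(env.snapshot('top')['img'][:,:,::-1])
```

```text
c [323.09958054 268.02747483] slot 35.737949644469104 mark 29.024075223354384 458
c [323.13157895 267.99733286] slot -22.46495319618925 mark -65.77477757821681 508
c [323.1548255 267.9983084] slot -22.15530536135403 mark -65.91342471764288 513
c [323.14251422 267.99862198] slot -22.040838698097357 mark -66.23800858887252 520
```

Knob turned about 95° and screw about 58°, so the slip is roughly 37–44°, or 0.65–0.77 rad. That matches one click, and the pins are flush and the arm is clear. Handing in.

```bash
python3 -c "
from h import *
print(env.job_done())"
```

```text
the job is handed in; nothing more can be done
None
```

I pushed both rivet pins flush, turned the knob one click past its detent (slip measured in the image at 0.65–0.77 rad), let go, moved the arm clear and handed the job in; no verdict was returned.

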